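Wedge a plaster mould tight in its clamping cradle

ROBOT

A 6-joint arm with a two-finger parallel gripper is mounted at the origin on the work surface. World frame = base frame: x ahead of the robot, y to its left, z up, the work surface at z = 0. Lengths are in m, angles in rad, forces in N, time in s.
With the tool pointing down it reaches from about 0.35 to 0.975 m from the base axis. Payload 7.1 kg.
Tool frame: the origin (TCP) lies where the fingers leave the gripper's body, on its centre line; the fingertips stand 80 mm ahead of it and the grasp point (between the pads) lies 61 mm ahead of it; y points along the fingers, x is the direction in which the jaws open and shut, and the axes are right-handed (so a half turn about y gives the same grasp; the last joint's range is limited). The gripper opens to 88 mm and grips with 3 to 60 N. Pads are 20 mm wide; open, the fingers measure 115 mm over their backs; the gripper's body (75 mm by 178 mm) begins 61 mm behind the grasp point.
Start: joints at [-1.242, 0.423, 1.63, -0, 1.089, -0.019], TCP at [0.213, -0.588, 0.303] pointing down, gripper open.
Joint ranges: [-3, 3], [-0.9, 2.11], [0.09, 2.58], [-1.31, 4.45], [0.11, 2.69], [-2.54, 2.54]. Speed limits (rad/s): [2.39, 2.39, 3.01, 3.14, 3.14, 3.14].

INTERFACE

Orientations are given as a unit quaternion [w, x, y, z].
In Python, from rig import manip, vision gives the robot as it stands.
- The arm moves only by the tool arm_command, never from a script. Its argument "motion" is a list of rows, each a list of 7 numbers: the finger opening in mm, from 0 to 87.8, then the shift along the tool's x, y, z scaled (see below), then the turn, a rotation vector about the tool's x, y, z scaled (see below). In form: [[gripper, tx, ty, tz, wx, wy, wz], ...]. A call has 1 to 20 rows; each row shifts and turns the pose as measured when the row begins, along the tool's axes as they then stand; what a row does not reach is not made up. The controller multiplies each number of a shift by 0.4 m and each number of a turn by 45 degrees. A row lasts 1/10 s, in which the tool goes at most 50 mm and 8.59 degrees, less where a joint would pass 70% of its speed; a pose out of reach is approached as far as the arm can. A call with a number of a shift or a turn outside -1 to 1 is refused whole. A call with a gripper value outside its range is refused whole. The fingers move at their own pace and stop on an object; "force" is the grip in N (left out, the last holds). Time passes only in rows, so rows that do not move let the fingers close. It gives the time, the measured TCP pose, the force and the opening at its end, in the units of the state.
- manip.read_state(): the state, without advancing time (a new reading comes with each control period).
- vision.get_image(name): name is "scene" or "side" or "wrist"; returns the picture (480x640x3 uint8, red, green, blue); there is no depth.
- vision.calibration(name): a dict with "mtx" (3x3 intrinsics, pixels), "dist_coeffs" ([k1, k2, p1, p2, k3] as OpenCV has them; the pictures are not rectified), "origin" and "attitude" of the camera in the world. Camera axes: x right, y down, z forward; pixel columns grow to the right and rows downward; lengths in m; the calibration is good to about 2 mm. A picture is of the moment at which its call begins: read the wrist's pose just before it. calibration takes no time and is no camera call; for the wrist camera it gives the pose at the moment of the call.
- manip.close_job(): hands the job in, once; it reports no verdict.
The state is a dict: "time_s": time; "q": joint angles; "joint_vel": joint speeds; "effort": joint torques, N m; "ee_pos": TCP position; "ee_rot": TCP orientation; "contact_force": force on the tool from outside, world axes, zero at the start; "ft_torque": the same for the moment, N m; "grip_width": finger opening in m.
Only numpy, scipy, OpenCV 4.12 (cv2) and the standard library are available. Lean on these libraries where they do the work, as an engineer would, in place of code of your own. Each camera call takes 0.05 s, during which the arm holds its last target.

TASK

Clamp the plaster mould in its cradle for casting: by trying them in the gap between the mould and the slanted cheek, find the wedge that fits, and push it in firmly until it is jammed tight. The right wedge jams flat on the board with its thin end sticking out beyond the far end of the cheek and its head still clear of the cheek; one that jams sooner is too thick, and one that goes in up to its head is too thin. Leave the other two wedges lying flat on the bench, off the cradle, and do not disturb the tools lying about (beater, rib and spatula).

Things in the scene. Friction and masses are not known exactly. Their poses are not given: they have to be found in the camera images.
- cradle: clamping cradle fixed to the bench: wooden board 340 (x) x 240 (y) x 18 mm, with the mould on the left and the cheek on the right of the gap. Origin: middle of the board's underside. x: the direction in which the wedge is driven, away from the robot's side; y left; z up. The board's top, 18 mm above the bench, is the gap's smooth floor; it is clear in front of the gap (x -170 to +10 mm), to lay a wedge on
- cheek: cheek: dark hardwood block on the cradle, 55 mm long in x, 30 thick, 50 high. Origin: near end of its working (left) face, on the board's top; x +10, y -45 mm in the cradle's frame, axes as the cradle's. The face nears the mould 1 mm in 10, as the wedges taper. It sits on a rubber pad and gives 1 mm at 20 N, so a wedge tightens over its last 10 mm; a 15 N push on its head jams it, a similar pull frees it
- gap_near (a point): near end of the gap: the cheek's near corner at mid-height of a wedge, 20 mm above the board; axes as the cradle's. The gap is open at the near end, top and far end. Its width here, from this point left (+y) to the mould, is anything from 17 to 30.5 mm, differs every time and is not given. A wedge first bears on both sides when its thin end is 10 x (width here - its thickness at the thin end) past this point
- gap_far (a point): far end of the cheek's working face, 20 mm above the board (cradle x +65, y -39.5 mm); the right wedge's thin end stops beyond it. Left of the gap stands the heavy two-part plaster mould, which does not move: 140 mm long (cradle x +10 to +150), 98 wide, 72 high, its right face upright and parallel to the cradle's x. To its left is a fence 50 mm high, at its far end a low batten
- wedge_thin_grip (a point): Thinnest of three wooden wedges alike but for blade thickness: on edge, 175 mm long, 40 high, 0.1 to 0.2 kg. Point: middle of the head (60 x 44 x 40 mm), 20 mm up; x to the thin end, z up. Back of head x -30, thin end x +145. Blade 115 mm long: its left face is straight (y +8.75), its right face slanted; 11.5 mm thick at the thin end, 1 mm more every 10 mm, 23.0 mm at the head (x +30), whose shoulders stand out on both sides
- wedge_middle_grip (a point): Middle one of three wooden wedges alike but for blade thickness: on edge, 175 mm long, 40 high, 0.1 to 0.2 kg. Point: middle of the head (60 x 44 x 40 mm), 20 mm up; x to the thin end, z up. Back of head x -30, thin end x +145. Blade 115 mm long: its left face is straight (y +11.00), its right face slanted; 16.0 mm thick at the thin end, 1 mm more every 10 mm, 27.5 mm at the head (x +30), whose shoulders stand out on both sides
- wedge_thick_grip (a point): Thickest of three wooden wedges alike but for blade thickness: on edge, 175 mm long, 40 high, 0.1 to 0.2 kg. Point: middle of the head (60 x 44 x 40 mm), 20 mm up; x to the thin end, z up. Back of head x -30, thin end x +145. Blade 115 mm long: its left face is straight (y +13.25), its right face slanted; 20.5 mm thick at the thin end, 1 mm more every 10 mm, 32.0 mm at the head (x +30), whose shoulders stand out on both sides
- beater: bystander, to be left alone: flat wooden beater: 170 x 85 x 22 mm blade with a round handle, 300 mm long; origin on the underside, 60 mm from the blade's middle towards the handle
- rib: bystander, to be left alone: dark wooden potter's rib, 150 x 60 x 8 mm, lying flat; origin at the centre of its underside
- trimmer: bystander, to be left alone: wooden-handled spatula 200 mm long, lying flat; origin near its middle

How it is judged:
At the end, for the whole second after the job is handed in: One wedge lies flat in the gap, in line with the cradle (0.08 rad), thin end past the cheek's far end, its shoulder at least 2 mm short of the cheek, still pressing on the cheek with over 2 N when let go. The other two lie flat on the bench, off the cradle (((x of wedge_thin_grip in the frame of cradle between -0.08 and -0.022 m and y of wedge_thin_grip in the frame of cradle between -0.055 and -0.012 m and height (world z) of wedge_thin_grip between 0.032 and 0.046 m and angle between wedge_thin_grip's own z axis and vertical below 0.1 rad and angle between the x axis of wedge_thin_grip and the x axis of cradle, either way round below 0.08 rad and contact force between wedge_thin and cheek above 2 N and height (world z) of each of wedge_middle_grip, wedge_thick_grip below 0.028 m and angle between each of wedge_middle_grip, wedge_thick_grip's own z axis and vertical below 0.15 rad) or (x of wedge_middle_grip in the frame of cradle between -0.08 and -0.022 m and y of wedge_middle_grip in the frame of cradle between -0.055 and -0.012 m and height (world z) of wedge_middle_grip between 0.032 and 0.046 m and angle between wedge_middle_grip's own z axis and vertical below 0.1 rad and angle between the x axis of wedge_middle_grip and the x axis of cradle, either way round below 0.08 rad and contact force between wedge_middle and cheek above 2 N and height (world z) of each of wedge_thin_grip, wedge_thick_grip below 0.028 m and angle between each of wedge_thin_grip, wedge_thick_grip's own z axis and vertical below 0.15 rad) or (x of wedge_thick_grip in the frame of cradle between -0.08 and -0.022 m and y of wedge_thick_grip in the frame of cradle between -0.055 and -0.012 m and height (world z) of wedge_thick_grip between 0.032 and 0.046 m and angle between wedge_thick_grip's own z axis and vertical below 0.1 rad and angle between the x axis of wedge_thick_grip and the x axis of cradle, either way round below 0.08 rad and contact force between wedge_thick and cheek above 2 N and height (world z) of each of wedge_thin_grip, wedge_middle_grip below 0.028 m and angle between each of wedge_thin_grip, wedge_middle_grip's own z axis and vertical below 0.15 rad))); the robot touches nothing.
It fails at once if a tool lying about (beater, rib or spatula) is shifted by more than 30 mm (distance of any of beater, rib, trimmer from where it was at the start of the episode above 0.03 m).
It also fails if it takes over 72 s, if anything falls off the work surface, if the arm or the gripper's body presses on something with over 40 N, if the wrist force passes 120 N, or if a joint passes its speed limit or range.

## Working session

There is one attempt and no reset: what is moved stays moved. The work goes in short steps, Python scripts to look and compute and a tool call to move; the robot and the scene stay as the last step left them, time stands still between calls to the robot, and variables do not carry over. Pictures are saved under pics/ and viewed, and the job is handed in when it is done.

Besides the shell and the picture viewer there is one more tool, called after "Call:" by a JSON object that holds its "fn" and its "kwargs", one argument or row to a line. arm_command: Moves the arm, as the interface text tells. Shifts and turns lie within -1 to 1; 1 stands for 0.4 m of shift or 45 degrees of turn. Its arguments: {"type":"object","properties":{"motion":{"type":"array"},"force":{"type":"number"}},"required":["motion"]}

```bash
ls; mkdir -p pics
python3 - <<'E'
from rig import manip, vision
import cv2
s=manip.read_state();print(s)
for n in("scene","side","wrist"):
    im=vision.get_image(n);cv2.imwrite(f"pics/{n}0.png",im[:,:,::-1]);c=vision.calibration(n);print(n,c)
E
```

```text
pics
{'time_s': 0.0, 'q': array([-1.24202407e+00,  4.23827849e-01,  1.63068266e+00, -5.91683724e-06,
        1.08858379e+00, -1.89804548e-02]), 'joint_vel': array([ 4.21458213e-04,  4.03638597e-04,  8.72463550e-04, -5.83656171e-04,
        1.21484250e-03, -9.49532902e-05]), 'effort': array([-9.37896657e-04, -5.44616389e+01, -2.73669112e+01,  6.44135498e-02,
        2.26947851e-02, -1.19013039e-04]), 'ee_pos': array([ 0.21288721, -0.58716957,  0.3019126 ]), 'ee_rot': array([ 0.57927345, -0.57865044,  0.40638902, -0.40552917]), 'contact_force': array([0.69176449, 0.22128838, 0.39843175]), 'ft_torque': array([-0.01180814, -0.01243023,  0.013948  ]), 'grip_width': 0.08764938117970014}
scene {'mtx': array([[571.52775194,   0.        , 318.82425609],
       [  0.        , 571.52775194, 236.22661001],
       [  0.        ,   0.        ,   1.        ]]), 'dist_coeffs': array([-0.10348744,  0.        ,  0.        ,  0.        ,  0.        ]), 'origin': array([1.23569531, 0.40061999, 1.33921025]), 'attitude': array([-0.13942353,  0.50630528,  0.8193753 , -0.22986986])}
side {'mtx': array([[579.08085638,   0.        , 316.09794869],
       [  0.        , 579.08085638, 236.55532367],
       [  0.        ,   0.        ,   1.        ]]), 'dist_coeffs': array([0.04740785, 0.        , 0.        , 0.        , 0.        ]), 'origin': array([-0.0379906 ,  1.0532425 ,  0.71118573]), 'attitude': array([ 0.12154858, -0.21274844,  0.83515469, -0.49242327])}
wrist {'mtx': array([[359.36804341,   0.        , 320.49683397],
       [  0.        , 359.36804341, 237.93402878],
       [  0.        ,   0.        ,   1.        ]]), 'dist_coeffs': array([0.0246114, 0.       , 0.       , 0.       , 0.       ]), 'origin': array([ 0.28197944, -0.56230913,  0.38231026]), 'attitude': array([ 0.11222598,  0.81063455, -0.56914469, -0.07969487])}
```

View pics/scene0.png

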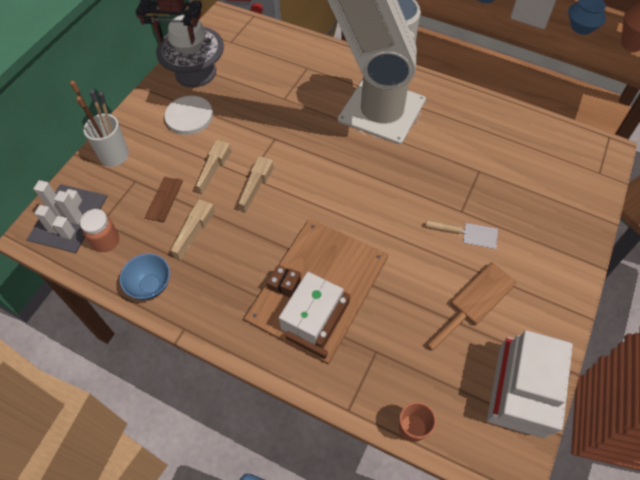

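View pics/side0.png

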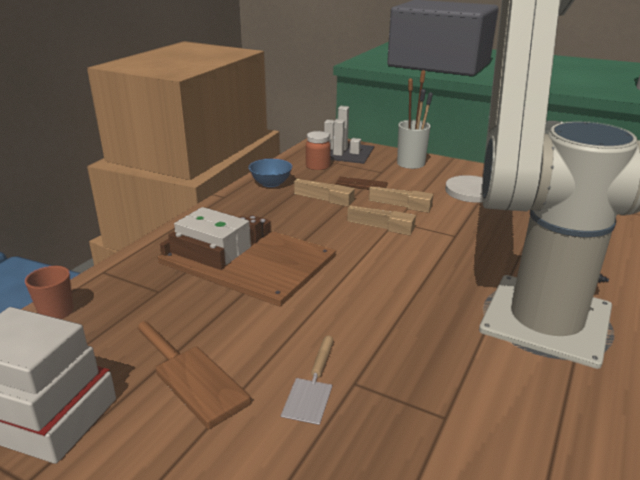

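View pics/wrist0.png

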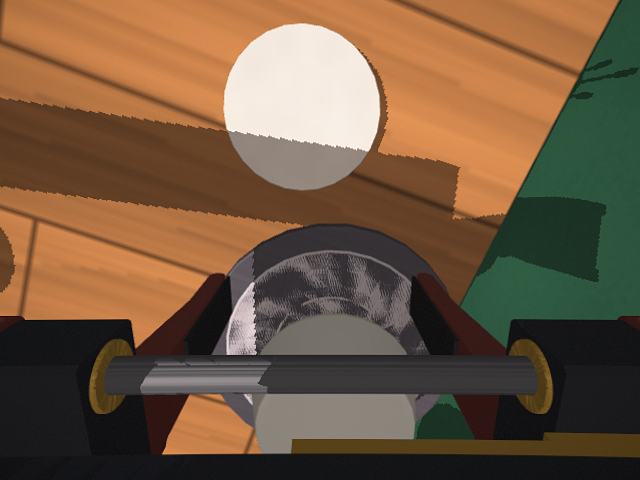

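```bash
cat > h.py <<'E'
from rig import manip, vision
import cv2, numpy as np
from scipy.spatial.transform import Rotation as R
def rot(q): return R.from_quat([q[1],q[2],q[3],q[0]])
def save(n,f):
    c=vision.calibration(n); im=vision.get_image(n); cv2.imwrite(f"pics/{f}.png",im[:,:,::-1]); np.save(f"pics/{f}.npy",c,allow_pickle=True); return im
def cal(f): return np.load(f"pics/{f}.npy",allow_pickle=True).item()
def p2w(c,uv,z):
    uv=np.array(uv,float).reshape(-1,1,2)
    p=cv2.undistortPoints(uv,c['mtx'],c['dist_coeffs'])[:,0]
    d=rot(c['attitude']).apply(np.c_[p,np.ones(len(p))]); o=c['origin']
    z=np.broadcast_to(z,(len(p),))
    return o+d*((z-o[2])/d[:,2])[:,None]
def w2p(c,X):
    X=np.array(X,float).reshape(-1,3); P=rot(c['attitude']).inv().apply(X-c['origin'])
    return cv2.projectPoints(P,np.zeros(3),np.zeros(3),c['mtx'],c['dist_coeffs'])[0][:,0]
def crop(f,x0,y0,x1,y1,k,out):
    im=cv2.imread(f"pics/{f}.png")[y0:y1,x0:x1]; cv2.imwrite(f"pics/{out}.png",cv2.resize(im,None,fx=k,fy=k,interpolation=cv2.INTER_CUBIC))
def tcp_from(pos,yaw_x):  # tool y down, tool x at world yaw
    x=np.array([np.cos(yaw_x),np.sin(yaw_x),0]);y=np.array([0,0,-1.]);return np.c_[x,y,np.cross(x,y)]
def step(s,pos,Rm):
    """total shift (tool axes, /0.4) and turn (/45deg) from state to target"""
    r=rot(s['ee_rot']); d=r.inv().apply(np.array(pos)-s['ee_pos'])
    w=(r.inv()*R.from_matrix(Rm)).as_rotvec()
    return d/0.4, np.degrees(w)/45
E
python3 - <<'E'
from h import *
c={'scene0':vision.calibration('scene'),'side0':vision.calibration('side')}
for k in c: np.save(f"pics/{k}.npy",c[k],allow_pickle=True)
crop('scene0',150,120,290,270,4,'a1'); crop('scene0',230,210,400,370,4,'a2')
s=manip.read_state(); print(rot(s['ee_rot']).as_matrix().round(3))
w=vision.calibration('wrist'); print(rot(s['ee_rot']).inv().apply(w['origin']-s['ee_pos']),(rot(s['ee_rot']).inv()*rot(w['attitude'])).as_matrix().round(3))
E
```

```text
[[ 0.341 -0.     0.94 ]
 [-0.94   0.001  0.341]
 [-0.001 -1.     0.   ]]
[-3.19621106e-05 -8.02147896e-02  7.34439575e-02] [[ 1.    -0.001 -0.001]
 [ 0.    -0.273  0.962]
 [-0.001 -0.962 -0.273]]
```

```bash
ls pics
```

```text
a1.png
a2.png
scene0.npy
scene0.png
side0.npy
side0.png
wrist0.png
```

View pics/a1.png

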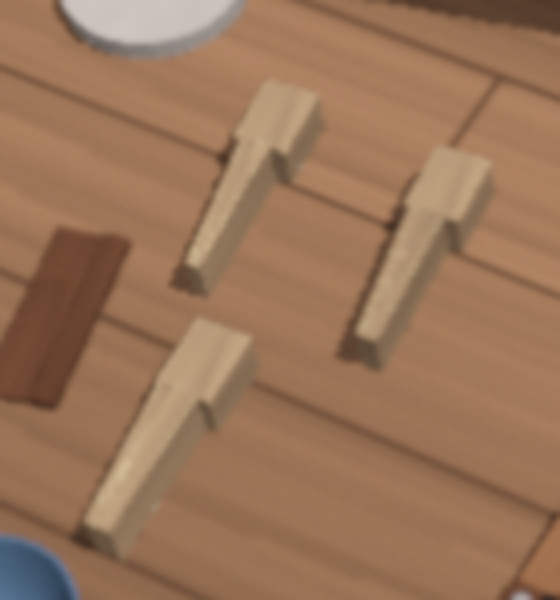

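View pics/a2.png

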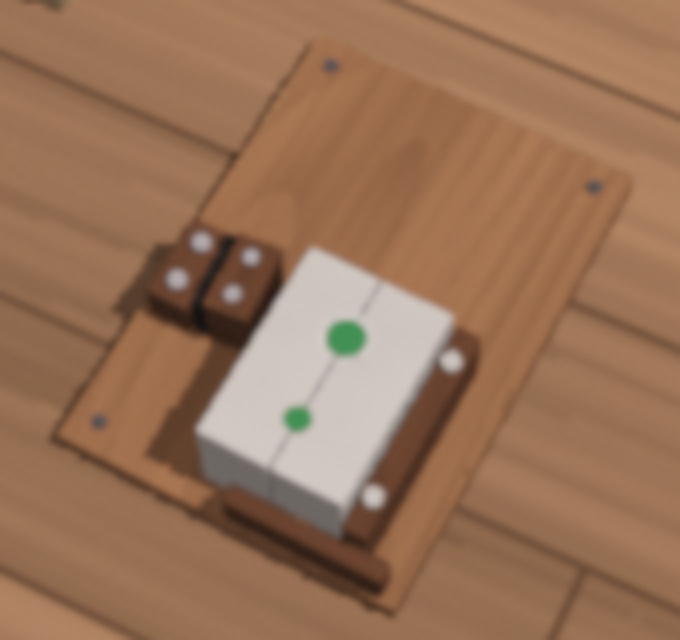

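Run:
```python
from h import *
c=cal('scene0')
for n,p in dict(A=[(270,80),(322,97),(180,263),(208,273)],B=[(436,147),(492,160),(355,333),(385,344)],C=[(200,318),(256,345),(82,520),(120,535)]).items():
    W=p2w(c,np.array(p)/4+[150,120],.04)[:,:2]; b=W[:2].mean(0);t=W[2:].mean(0);d=t-b
    print(n,W.round(3).tolist(),'back',b.round(3),'tip',t.round(3),'len',np.hypot(*d).round(3),'yaw',np.degrees(np.arctan2(d[1],d[0])).round(1),'headw',np.hypot(*(W[0]-W[1])).round(4),'tipw',np.hypot(*(W[2]-W[3])).round(4))
W=p2w(c,np.array([(312,40),(632,178),(395,612),(55,437)])/4+[230,210],.018)[:,:2];print(W.round(3),W.mean(0))
for i in range(4):
    d=W[(i+1)%4]-W[i];print(np.hypot(*d).round(3),np.degrees(np.arctan2(d[1],d[0])).round(1))
W=p2w(c,np.array([(278,268),(242,345),(312,245),(198,430)])/4+[230,210],[.068,.068,.09,.09])[:,:2];print('cheek face top n,f; mould',W.round(4))
```

```text
A [[0.37, -0.378], [0.367, -0.334], [0.542, -0.345], [0.541, -0.323]] back [ 0.369 -0.356] tip [ 0.542 -0.334] len 0.174 yaw 7.3 headw 0.0439 tipw 0.0228
B [[0.371, -0.234], [0.363, -0.192], [0.539, -0.203], [0.537, -0.179]] back [ 0.367 -0.213] tip [ 0.538 -0.191] len 0.172 yaw 7.3 headw 0.0432 tipw 0.0233
C [[0.576, -0.307], [0.578, -0.259], [0.748, -0.289], [0.746, -0.259]] back [ 0.577 -0.283] tip [ 0.747 -0.274] len 0.17 yaw 3.0 headw 0.0474 tipw 0.0292
[[ 0.49  -0.013]
 [ 0.492  0.227]
 [ 0.83   0.217]
 [ 0.823 -0.022]] [0.65875007 0.10210201]
0.24 89.5
0.338 -1.6
0.239 -91.5
0.333 178.5
cheek face top n,f; mould [[0.678  0.0608]
 [0.7348 0.0656]
 [0.6642 0.0781]
 [0.8038 0.0742]]
```

```bash
cat >> h.py <<'E'
def plan(pos,yaw_deg,g=87.8,n=None,s=None,vmax=.048):
    """rows to tcp pos with tool z at world yaw_deg, tool y down"""
    s=s or manip.read_state(); r0=rot(s['ee_rot']); p0=np.array(s['ee_pos']); pos=np.array(pos,float)
    rt=R.from_matrix(tcp_from(pos,np.radians(yaw_deg-90))); w=(r0.inv()*rt).as_rotvec()
    n=n or max(1,int(np.ceil(max(np.linalg.norm(pos-p0)/vmax,np.degrees(np.linalg.norm(w))/8.5))))
    rr=r0; 
    print('n',n)
    for i in range(n):
        d=rr.inv().apply((pos-p0)/n)/.4; print([g]+[round(float(v),3) for v in np.r_[d,np.degrees(w/n)/45]],end=',\n'); rr=rr*R.from_rotvec(w/n)
def st():
    s=manip.read_state(); z=rot(s['ee_rot']).as_matrix(); print('t',round(s['time_s'],2),'tcp',s['ee_pos'].round(4),'yaw',np.degrees(np.arctan2(z[1,2],z[0,2])).round(2),'down',z[:,1].round(3),'F',s['contact_force'].round(1),'w',round(s['grip_width']*1000,1)); return s
E
python3 -c "
from h import *
plan([.41,-.28,.30],0)"
```

```text
n 8
[87.8, -0.069, 0.001, 0.091, 0.0, 0.055, -0.0],
[87.8, -0.073, 0.001, 0.088, 0.0, 0.055, -0.0],
[87.8, -0.077, 0.001, 0.084, 0.0, 0.055, -0.0],
[87.8, -0.08, 0.001, 0.081, 0.0, 0.055, -0.0],
[87.8, -0.084, 0.001, 0.077, 0.0, 0.055, -0.0],
[87.8, -0.087, 0.001, 0.074, 0.0, 0.055, -0.0],
[87.8, -0.09, 0.001, 0.07, 0.0, 0.055, -0.0],
[87.8, -0.093, 0.001, 0.066, 0.0, 0.055, -0.0],
```

Call:
{"fn": "arm_command", "kwargs": {
  "motion": [
    [87.8, -0.069, 0, 0.091, 0, 0.055, 0],
    [87.8, -0.073, 0, 0.088, 0, 0.055, 0],
    [87.8, -0.077, 0, 0.084, 0, 0.055, 0],
    [87.8, -0.08, 0, 0.081, 0, 0.055, 0],
    [87.8, -0.084, 0, 0.077, 0, 0.055, 0],
    [87.8, -0.087, 0, 0.074, 0, 0.055, 0],
    [87.8, -0.09, 0, 0.07, 0, 0.055, 0],
    [87.8, -0.093, 0, 0.066, 0, 0.055, 0],
    [87.8, 0, 0, 0, 0, 0, 0]
  ]
}}

```text
time_s: 1.05
ee_pos: [0.4175, -0.2714, 0.3002]
ee_rot: [0.496, -0.495, 0.505, -0.504]
contact_force: [0.5, 0.0, 0.3]
grip_width: 0.0877
```

```bash
python3 -c "
from h import *
st();save('wrist','w1')
plan([.617,.067,.20],-1.2)"
```

```text
t 1.05 tcp [ 0.4175 -0.2714  0.3002] yaw -1.0 down [-0.001  0.002 -1.   ] F [0.5 0.  0.3] w 87.7
n 9
[87.8, -0.095, 0.028, 0.054, 0.0, 0.001, -0.0],
[87.8, -0.095, 0.028, 0.054, 0.0, 0.001, -0.0],
[87.8, -0.095, 0.028, 0.054, 0.0, 0.001, -0.0],
[87.8, -0.095, 0.028, 0.054, 0.0, 0.001, -0.0],
[87.8, -0.095, 0.028, 0.054, 0.0, 0.001, -0.0],
[87.8, -0.095, 0.028, 0.054, 0.0, 0.001, -0.0],
[87.8, -0.095, 0.028, 0.054, 0.0, 0.001, -0.0],
[87.8, -0.096, 0.028, 0.054, 0.0, 0.001, -0.0],
[87.8, -0.096, 0.028, 0.054, 0.0, 0.001, -0.0],
```

View pics/w1.png

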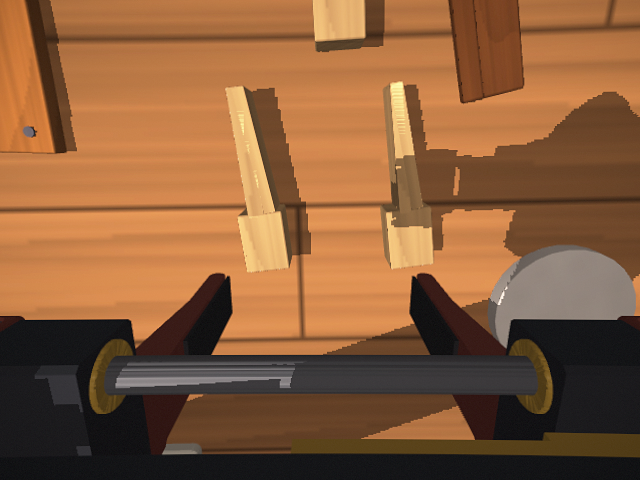

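Call:
{"fn": "arm_command", "kwargs": {
  "motion": [
    [87.8, -0.095, 0.028, 0.054, 0, 0, 0],
    [87.8, -0.095, 0.028, 0.054, 0, 0, 0],
    [87.8, -0.095, 0.028, 0.054, 0, 0, 0],
    [87.8, -0.095, 0.028, 0.054, 0, 0, 0],
    [87.8, -0.095, 0.028, 0.054, 0, 0, 0],
    [87.8, -0.095, 0.028, 0.054, 0, 0, 0],
    [87.8, -0.095, 0.028, 0.054, 0, 0, 0],
    [87.8, -0.095, 0.028, 0.054, 0, 0, 0],
    [87.8, -0.096, 0.028, 0.054, 0, 0, 0],
    [87.8, 0, 0, 0, 0, 0, 0]
  ]
}}

```text
time_s: 2.1
ee_pos: [0.6257, 0.0633, 0.1943]
ee_rot: [-0.492, 0.494, -0.505, 0.509]
contact_force: [-0.2, -1.0, 0.5]
grip_width: 0.0877
```

```bash
python3 -c "
from h import *
st();save('wrist','w2')
crop('w1',200,60,460,290,3,'w1c')
crop('w2',220,60,420,210,4,'w2c')"
```

```text
t 2.1 tcp [0.6257 0.0633 0.1943] yaw -1.59 down [ 0.002 -0.005 -1.   ] F [-0.2 -1.   0.5] w 87.7
```

View pics/w2.png

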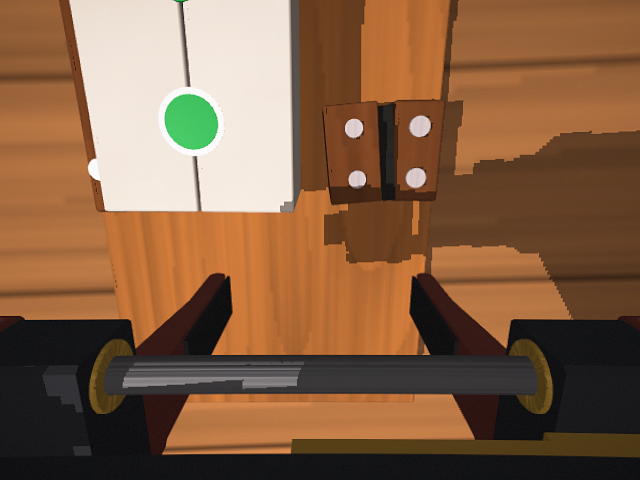

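View pics/w2c.png

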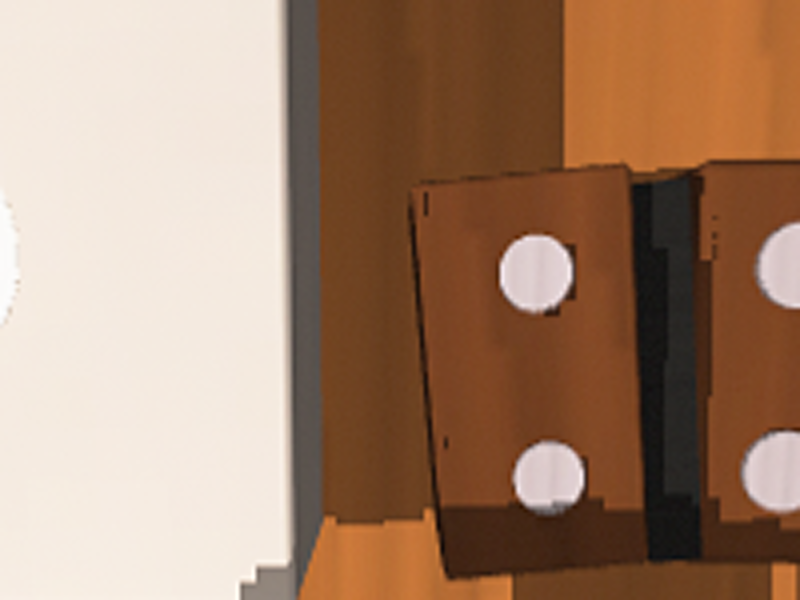

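View pics/w1c.png

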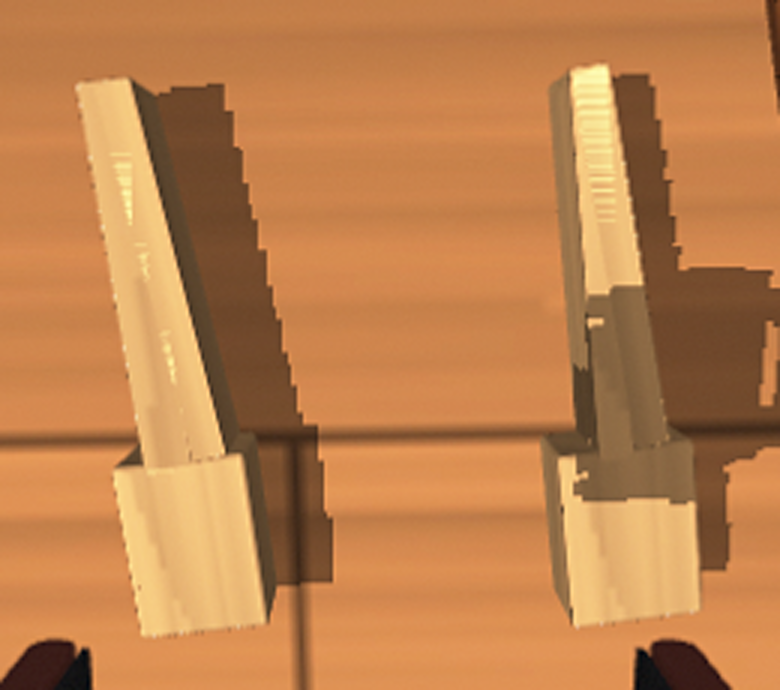

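Run:
```python
from h import *
c=cal('w1')
def wd(c,p):
    W=p2w(c,np.array(p),.04)[:,:2]; b=W[:2].mean(0); t=W[2:].mean(0)
    hw=np.hypot(*(W[0]-W[1]));tw=np.hypot(*(W[2]-W[3]))
    # left faces: head left edge y=+22; blade tip left = yl. yaw from left points
    print(W.round(4).tolist(),'head',hw.round(4),'tip',tw.round(4)); return W
A=wd(c,np.array([(577,627),(700,610),(570,72),(608,65)])/3+[200,60])
B=wd(c,np.array([(143,635),(268,622),(77,87),(130,78)])/3+[200,60])
def pose(W,yl):
    # fit: back-left(-30,22) back-right(-30,-22) tipL(145,yl) tipR(145,yl-t)
    t={8.75:11.5,11:16,13.25:20.5}[yl]
    M=np.array([(-30,22),(-30,-22),(145,yl),(145,yl-t)])/1000
    m=M.mean(0);w=W.mean(0);H=(M-m).T@(W-w);a=np.arctan2(H[0,1]-H[1,0],H[0,0]+H[1,1])
    Rm=np.array([[np.cos(a),-np.sin(a)],[np.sin(a),np.cos(a)]]);o=w-Rm@m
    print(yl,'grip',o.round(4),'yaw',np.degrees(a).round(2),'res',((M@Rm.T+o)-W).round(4).tolist())
pose(A,8.75);pose(B,11.0)
c=cal('w2')
W=p2w(c,[(290.5,60),(293.25,200),(300,60),(300.75,188.75),(332,203.75),(322.5,106.75)],[.09,.09,.018,.018,.068,.068]);print(W.round(4))
for i,j in((0,1),(2,3),(4,5)):
    d=W[j]-W[i];print(np.degrees(np.arctan2(d[1],d[0])))
```

```text
[[0.3604, -0.3425], [0.3658, -0.3833], [0.5329, -0.3341], [0.5345, -0.345]] head 0.0411 tip 0.0111
[[0.3602, -0.1965], [0.3641, -0.2388], [0.5316, -0.1902], [0.5337, -0.2059]] head 0.0425 tip 0.0158
8.75 grip [ 0.3915 -0.3596] yaw 6.83 res [[-0.0013, 0.0013], [-0.0014, -0.0017], [0.0015, 0.0005], [0.0013, -0.0]]
11.0 grip [ 0.3903 -0.2149] yaw 5.57 res [[-0.0019, 0.0006], [-0.0015, -0.0009], [0.002, 0.0003], [0.0014, 0.0001]]
[[0.7336 0.0733 0.09  ]
 [0.6679 0.0754 0.09  ]
 [0.7469 0.0719 0.018 ]
 [0.6637 0.0752 0.018 ]
 [0.6613 0.0547 0.068 ]
 [0.7144 0.0587 0.068 ]]
178.19838950320153
177.7542517667575
4.36746529800786
```

```bash
python3 -c "
from h import *
plan([.393,-.357,.16],6.8)"
```

```text
n 10
[87.8, 0.106, 0.009, -0.055, -0.0, -0.019, 0.001],
[87.8, 0.105, 0.009, -0.056, -0.0, -0.019, 0.001],
[87.8, 0.105, 0.009, -0.058, -0.0, -0.019, 0.001],
[87.8, 0.104, 0.009, -0.06, -0.0, -0.019, 0.001],
[87.8, 0.103, 0.009, -0.061, -0.0, -0.019, 0.001],
[87.8, 0.102, 0.009, -0.063, -0.0, -0.019, 0.001],
[87.8, 0.101, 0.009, -0.064, -0.0, -0.019, 0.001],
[87.8, 0.1, 0.009, -0.066, -0.0, -0.019, 0.001],
[87.8, 0.099, 0.009, -0.067, -0.0, -0.019, 0.001],
[87.8, 0.098, 0.009, -0.068, -0.0, -0.019, 0.001],
```

Call:
{"fn": "arm_command", "kwargs": {
  "motion": [
    [87.8, 0.106, 0.009, -0.055, 0, -0.019, 0],
    [87.8, 0.105, 0.009, -0.056, 0, -0.019, 0],
    [87.8, 0.105, 0.009, -0.058, 0, -0.019, 0],
    [87.8, 0.104, 0.009, -0.06, 0, -0.019, 0],
    [87.8, 0.103, 0.009, -0.061, 0, -0.019, 0],
    [87.8, 0.102, 0.009, -0.063, 0, -0.019, 0],
    [87.8, 0.101, 0.009, -0.064, 0, -0.019, 0],
    [87.8, 0.1, 0.009, -0.066, 0, -0.019, 0],
    [87.8, 0.099, 0.009, -0.067, 0, -0.019, 0],
    [87.8, 0.098, 0.009, -0.068, 0, -0.019, 0],
    [87.8, 0, 0, 0, 0, 0, 0]
  ]
}}

```text
time_s: 3.25
ee_pos: [0.378, -0.3769, 0.1648]
ee_rot: [-0.526, 0.53, -0.467, 0.474]
contact_force: [-0.3, 0.5, 0.4]
grip_width: 0.0877
```

```bash
python3 -c "
from h import *
st();save('wrist','w3')
plan([.393,-.357,.088],6.8)"
```

```text
t 3.25 tcp [ 0.378  -0.3769  0.1648] yaw 6.63 down [ 0.003 -0.011 -1.   ] F [-0.3  0.5  0.4] w 87.7
n 2
[87.8, -0.021, 0.096, 0.02, -0.001, -0.002, 0.007],
[87.8, -0.021, 0.096, 0.02, -0.001, -0.002, 0.007],
```

View pics/w3.png

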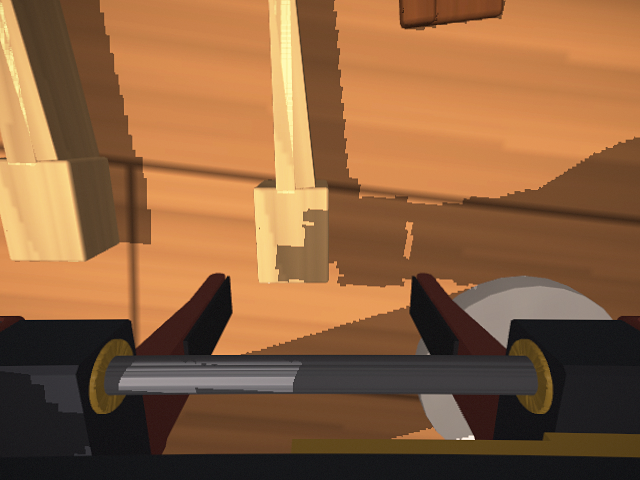

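```bash
python3 -c "
from h import *
s=st()
W=p2w(cal('w3'),[(262,282),(328,281),(256,190),(328,187)],.04);print(W.round(4),W.mean(0))
m=W.mean(0)
plan([m[0],m[1],.14],6.8,n=2)
plan([m[0],m[1],.088],6.8)"
```

```text
t 3.3 tcp [ 0.3786 -0.3751  0.1647] yaw 6.63 down [ 0.002 -0.01  -1.   ] F [-0.1  0.1  0.5] w 87.6
[[ 0.3618 -0.3443  0.04  ]
 [ 0.3668 -0.3844  0.04  ]
 [ 0.4177 -0.3369  0.04  ]
 [ 0.424  -0.3775  0.04  ]] [ 0.39258279 -0.36077036  0.04      ]
n 2
[87.8, -0.016, 0.031, 0.019, -0.001, -0.002, 0.007],
[87.8, -0.016, 0.031, 0.019, -0.001, -0.002, 0.007],
n 2
[87.8, -0.017, 0.096, 0.019, -0.001, -0.002, 0.007],
[87.8, -0.016, 0.096, 0.019, -0.001, -0.002, 0.007],
```

Call:
{"fn": "arm_command", "kwargs": {
  "motion": [
    [87.8, -0.016, 0.02, 0.019, -0.001, 0, 0.006],
    [87.8, -0.014, 0.03, 0.016, -0.001, 0, 0.006],
    [87.8, 0, 0.05, 0, 0, -0.002, 0],
    [87.8, 0, 0.04, 0, 0, 0, 0],
    [87.8, 0, 0.03, 0, 0, 0, 0],
    [87.8, 0, 0.01, 0, 0, 0, 0]
  ]
}}

```text
time_s: 3.9
ee_pos: [0.3937, -0.3543, 0.0883]
ee_rot: [0.53, -0.53, 0.469, -0.468]
contact_force: [0.5, -0.1, 0.6]
grip_width: 0.088
```

```bash
python3 -c "
from h import *
s=st()
plan([.392,-.360,.088],7)"
```

```text
t 3.9 tcp [ 0.3937 -0.3543  0.0883] yaw 7.03 down [-0.001  0.002 -1.   ] F [ 0.5 -0.1  0.6] w 88.0
n 1
[87.8, 0.014, 0.001, -0.006, 0.001, 0.001, -0.002],
```

Good; nudge to centre and close.

Call:
{"fn": "arm_command", "kwargs": {
  "motion": [
    [87.8, 0.014, 0, -0.005, 0, 0, 0],
    [40, 0, 0, 0, 0, 0, 0],
    [40, 0, 0, 0, 0, 0, 0],
    [40, 0, 0, 0, 0, 0, 0],
    [40, 0, 0, 0, 0, 0, 0],
    [40, 0, 0, 0, 0, 0, 0]
  ],
  "force": 30
}}

```text
time_s: 4.5
ee_pos: [0.3937, -0.3597, 0.0891]
ee_rot: [0.53, -0.53, 0.468, -0.467]
contact_force: [-0.2, -0.6, -0.1]
grip_width: 0.0515
```

Call:
{"fn": "arm_command", "kwargs": {
  "motion": [
    [30, 0, 0, 0, 0, 0, 0],
    [30, 0, 0, 0, 0, 0, 0],
    [30, 0, 0, 0, 0, 0, 0],
    [30, 0, -0.03, 0, 0, 0, 0],
    [30, 0, -0.06, 0, 0, 0, 0],
    [30, 0, -0.06, 0, 0, 0, 0],
    [30, 0, -0.04, 0, 0, 0, 0]
  ]
}}

```text
time_s: 5.2
ee_pos: [0.3922, -0.3587, 0.1672]
ee_rot: [0.53, -0.53, 0.47, -0.465]
contact_force: [-0.4, 0.0, 0.2]
grip_width: 0.0437
```

```bash
python3 -c "
from h import *
s=st(); save('wrist','w4')
g=np.array([.6613,.0547]);
plan([.48,.062,.22],-1.6)"
```

```text
t 5.2 tcp [ 0.3922 -0.3587  0.1672] yaw 7.13 down [-0.005  0.005 -1.   ] F [-0.4  0.   0.2] w 43.7
n 10
[87.8, -0.102, -0.012, 0.035, 0.0, 0.019, -0.0],
[87.8, -0.102, -0.012, 0.033, 0.0, 0.019, -0.0],
[87.8, -0.103, -0.012, 0.031, 0.0, 0.019, -0.0],
[87.8, -0.103, -0.013, 0.03, 0.0, 0.019, -0.0],
[87.8, -0.104, -0.013, 0.028, 0.0, 0.019, -0.0],
[87.8, -0.104, -0.013, 0.027, 0.0, 0.019, -0.0],
[87.8, -0.105, -0.013, 0.025, 0.0, 0.019, -0.0],
[87.8, -0.105, -0.013, 0.024, 0.0, 0.019, -0.0],
[87.8, -0.105, -0.013, 0.022, 0.0, 0.019, -0.0],
[87.8, -0.106, -0.013, 0.02, 0.0, 0.019, -0.0],
```

View pics/w4.png

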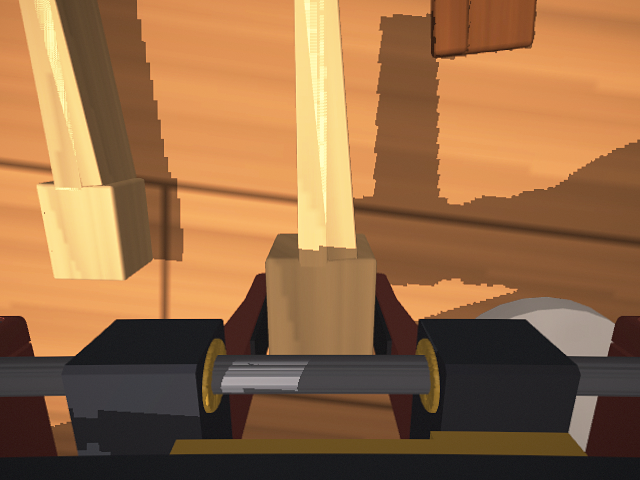

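Call:
{"fn": "arm_command", "kwargs": {
  "motion": [
    [30, -0.06, -0.012, 0.02, 0, 0.02, 0],
    [30, -0.1, -0.013, 0.02, 0, 0.02, 0],
    [30, -0.1, -0.013, 0.02, 0, 0.02, 0],
    [30, -0.1, -0.013, 0.02, 0, 0.02, 0],
    [30, -0.1, -0.013, 0.02, 0, 0.02, 0],
    [30, -0.1, -0.013, 0.02, 0, 0.02, 0],
    [30, -0.1, -0.013, 0.02, 0, 0.02, 0],
    [30, -0.1, -0.013, 0.02, 0, 0.02, 0],
    [30, -0.1, -0.013, 0.02, 0, 0.02, 0],
    [30, -0.08, -0.01, 0.02, 0, 0.015, 0],
    [30, -0.03, 0, 0, 0, 0, 0],
    [30, 0, 0, 0, 0, 0, 0]
  ]
}}

```text
time_s: 6.45
ee_pos: [0.4577, 0.0448, 0.2258]
ee_rot: [-0.492, 0.489, -0.507, 0.512]
contact_force: [-0.5, -0.1, -1.3]
grip_width: 0.0439
```

```bash
python3 -c "
from h import *
s=st(); save('wrist','w5')
W=p2w(cal('w4'),[(266,260),(376,259)],.118);s4=np.array([.3922,-.3587,0]);print((rot([0.53, -0.53, 0.47, -0.465]).inv().apply(W-s4)).round(4))
plan([.485,.062,.22],-1.6)"
```

```text
t 6.45 tcp [0.4577 0.0448 0.2258] yaw -2.21 down [ 0.008 -0.002 -1.   ] F [-0.5 -0.1 -1.3] w 43.9
[[-0.0215 -0.118   0.0273]
 [ 0.0204 -0.1182  0.0277]]
n 1
[87.8, -0.047, 0.015, 0.066, -0.01, -0.014, 0.002],
```

View pics/w5.png

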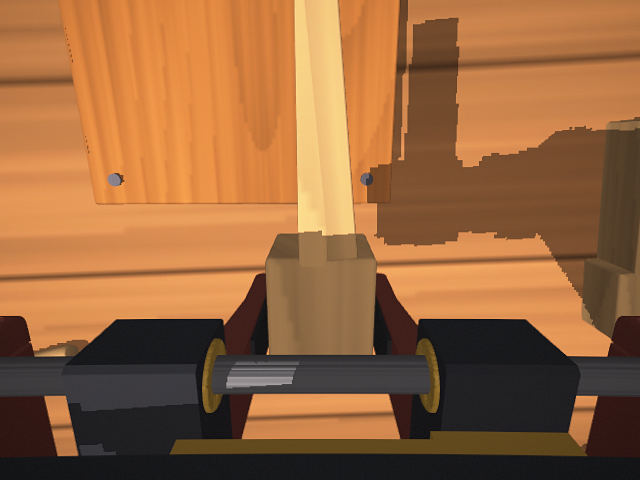

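```bash
python3 -c "
from h import *
s=st()
W=p2w(cal('w5'),[(97,203.5),(390,202.5),(407,0),(61,0)],.018);print(W.round(4))
d=W[1]-W[0];print(np.hypot(*d[:2]),np.degrees(np.arctan2(d[1],d[0]))+90)
d=W[3]-W[0];print(np.degrees(np.arctan2(d[1],d[0])))
plan([.49,.064,.18],-1.6,n=2)"
```

```text
t 6.5 tcp [0.4578 0.0441 0.2258] yaw -2.25 down [ 0.008 -0.002 -1.   ] F [ 0.3  0.1 -0.9] w 43.9
[[ 0.4871  0.2228  0.018 ]
 [ 0.4786 -0.013   0.018 ]
 [ 0.6207 -0.0227  0.018 ]
 [ 0.6287  0.2168  0.018 ]]
0.23586658548144102 -2.0558909240317575
-2.4246953961530977
n 2
[87.8, -0.027, 0.058, 0.039, -0.005, -0.007, 0.001],
[87.8, -0.026, 0.057, 0.039, -0.005, -0.007, 0.001],
```

```bash
python3 -c "
from h import *
s=st()
plan([.49,.0705,.125],-1.9,n=4)"
```

```text
t 6.5 tcp [0.4578 0.0441 0.2258] yaw -2.25 down [ 0.008 -0.002 -1.   ] F [ 0.3  0.1 -0.9] w 43.9
n 4
[87.8, -0.017, 0.063, 0.019, -0.002, -0.002, 0.001],
[87.8, -0.017, 0.063, 0.019, -0.002, -0.002, 0.001],
[87.8, -0.017, 0.063, 0.019, -0.002, -0.002, 0.001],
[87.8, -0.017, 0.063, 0.019, -0.002, -0.002, 0.001],
```

Call:
{"fn": "arm_command", "kwargs": {
  "motion": [
    [30, -0.02, 0.03, 0.02, -0.004, -0.002, 0.001],
    [30, -0.02, 0.055, 0.02, -0.004, -0.002, 0.001],
    [30, -0.017, 0.06, 0.019, -0.002, -0.002, 0.001],
    [30, -0.01, 0.05, 0.015, 0, -0.002, 0],
    [30, 0, 0.03, 0, 0, 0, 0],
    [30, 0, 0.01, 0, 0, 0, 0],
    [30, 0, 0, 0, 0, 0, 0]
  ]
}}

```text
time_s: 7.2
ee_pos: [0.4888, 0.0639, 0.1292]
ee_rot: [-0.49, 0.49, -0.51, 0.51]
contact_force: [0.6, -0.9, -0.7]
grip_width: 0.0437
```

```bash
python3 -c "
from h import *
s=st(); save('wrist','w6')
plan([.49,.0705,.109],-1.9)"
```

```text
t 7.2 tcp [0.4888 0.0639 0.1292] yaw -2.23 down [ 0. -0. -1.] F [ 0.6 -0.9 -0.7] w 43.7
n 1
[87.8, -0.017, 0.051, 0.002, -0.001, -0.007, 0.0],
```

View pics/w6.png

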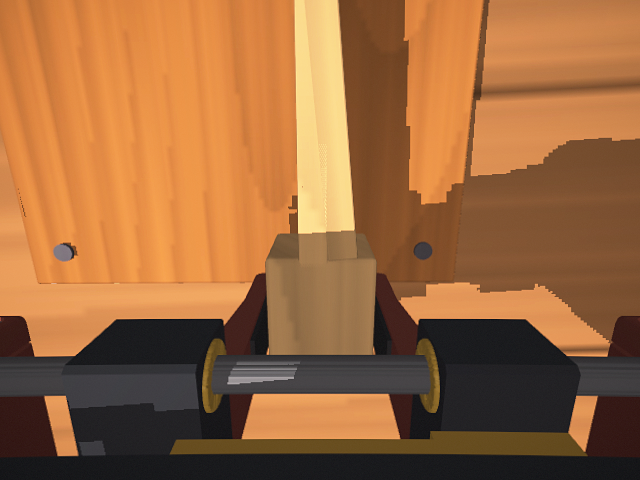

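Call:
{"fn": "arm_command", "kwargs": {
  "motion": [
    [30, -0.01, 0.025, 0.002, 0, -0.005, 0],
    [30, -0.007, 0.02, 0, 0, -0.003, 0],
    [30, 0, 0.003, 0, 0, 0, 0],
    [30, 0, 0, 0, 0, 0, 0]
  ]
}}

```text
time_s: 7.65
ee_pos: [0.4908, 0.0709, 0.1109]
ee_rot: [-0.493, 0.491, -0.507, 0.509]
contact_force: [-0.2, 0.7, -1.5]
grip_width: 0.0438
```

```bash
python3 -c "
from h import *
s=st(); save('scene','s1');crop('s1',220,200,400,350,4,'s1c')
plan([.53,.069,.1085],-1.9)"
```

```text
t 7.65 tcp [0.4908 0.0709 0.1109] yaw -1.87 down [ 0.004  0.    -1.   ] F [-0.2  0.7 -1.5] w 43.8
n 1
[87.8, 0.001, 0.007, 0.098, -0.005, 0.001, -0.0],
```

View pics/s1c.png

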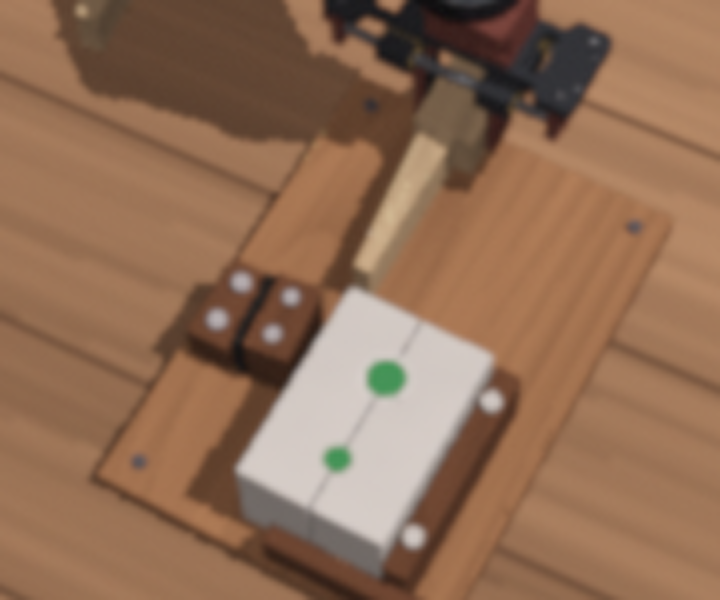

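```bash
python3 -c "
from h import *
np.save('pics/s1.npy',cal('scene0'),allow_pickle=True)
c=cal('s1');o=np.array([220,200])
W=p2w(c,np.array([(354,268),(378,277),(352,286),(239,467),(312,322)])/4+o,[.062,.062,.09,.09,.068]);print(W.round(4))
s=manip.read_state();r=rot(s['ee_rot'])
tip=s['ee_pos']+r.apply([[-.00875,.049,.1425],[.00275,.049,.1425]]);print('pred tip L,R',tip.round(4))
im=cv2.imread('pics/s1c.png')
for p in w2p(c,tip): print((p-o)*4)
"
```

```text
[[0.6401 0.0664 0.062 ]
 [0.639  0.0829 0.062 ]
 [0.6649 0.0784 0.09  ]
 [0.8019 0.0738 0.09  ]
 [0.6884 0.062  0.068 ]]
pred tip L,R [[0.6337 0.075  0.0625]
 [0.6333 0.0635 0.0625]]
[370.59182752 264.94465819]
[354.70694182 257.33996712]
```

Call:
{"fn": "arm_command", "kwargs": {
  "motion": [
    [30, 0.009, 0.006, 0, -0.004, 0, 0],
    [30, 0, 0, 0.03, 0, 0, 0],
    [30, 0, 0, 0.04, 0, 0, 0],
    [30, 0, 0, 0.04, 0, 0, 0],
    [30, 0, 0, 0.02, 0, 0, 0],
    [30, 0, 0, 0, 0, 0, 0]
  ]
}}

```text
time_s: 8.3
ee_pos: [0.5475, 0.065, 0.1094]
ee_rot: [-0.493, 0.491, -0.507, 0.509]
contact_force: [0.4, 1.3, -0.8]
grip_width: 0.0437
```

```bash
python3 -c "
from h import *
s=st(); save('wrist','w7')
"
```

```text
t 8.3 tcp [0.5475 0.065  0.1094] yaw -1.86 down [ 0.003  0.001 -1.   ] F [ 0.4  1.3 -0.8] w 43.7
```

View pics/w7.png

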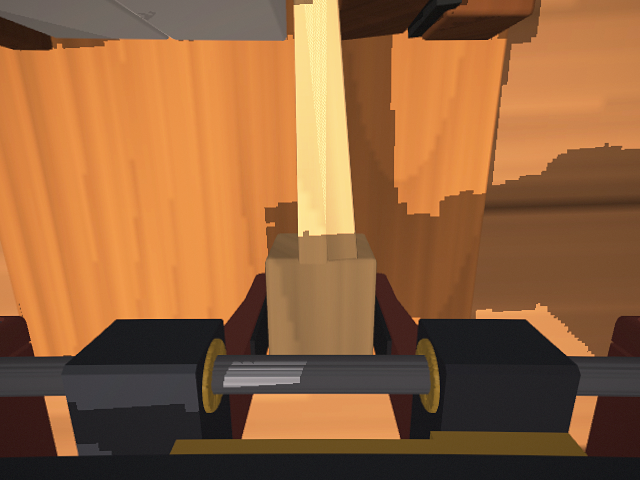

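```bash
python3 -c "
from h import *
s=st();c=cal('w7')
W=p2w(c,[(287,40),(295,40),(343,40)],[.018,.06,.06]);print(W.round(4))
r=rot(s['ee_rot']);print((r.inv().apply(W-s['ee_pos'])).round(4))
"
```

```text
t 8.35 tcp [0.547  0.065  0.1093] yaw -1.85 down [ 0.003  0.001 -1.   ] F [ 0.8  1.2 -1.3] w 43.6
[[0.6609 0.0752 0.018 ]
 [0.651  0.0694 0.06  ]
 [0.6505 0.0539 0.06  ]]
[[-0.0138  0.0917  0.1133]
 [-0.0078  0.0496  0.1037]
 [ 0.0077  0.0496  0.1037]]
```

Call:
{"fn": "arm_command", "kwargs": {
  "motion": [
    [30, -0.003, 0.002, 0.025, -0.002, 0, 0],
    [30, -0.004, 0, 0.025, 0, 0, 0],
    [30, -0.004, 0, 0.02, 0, 0, 0],
    [30, -0.001, 0, 0.01, 0, 0, 0],
    [30, 0, 0, 0, 0, 0, 0]
  ]
}}

```text
time_s: 8.85
ee_pos: [0.5806, 0.069, 0.1083]
ee_rot: [0.492, -0.492, 0.508, -0.508]
contact_force: [0.1, -1.3, -0.8]
grip_width: 0.044
```

```bash
python3 -c "
from h import *
s=st()"
```

```text
t 8.85 tcp [0.5806 0.069  0.1083] yaw -1.86 down [-0.  0. -1.] F [ 0.1 -1.3 -0.8] w 44.0
```

Call:
{"fn": "arm_command", "kwargs": {
  "motion": [
    [30, 0, 0, 0.015, 0, 0, 0],
    [30, 0, 0, 0.015, 0, 0, 0],
    [30, 0, 0, 0.01, 0, 0, 0],
    [30, 0, 0, 0.0, 0, 0, 0]
  ]
}}

```text
time_s: 9.25
ee_pos: [0.5975, 0.0685, 0.1081]
ee_rot: [0.492, -0.492, 0.508, -0.508]
contact_force: [-0.6, 0.3, -1.3]
grip_width: 0.0442
```

```bash
python3 -c "
from h import *
s=st()"
```

```text
t 9.25 tcp [0.5975 0.0685 0.1081] yaw -1.85 down [-0.001  0.    -1.   ] F [-0.6  0.3 -1.3] w 44.2
```

Call:
{"fn": "arm_command", "kwargs": {
  "motion": [
    [30, 0, 0.002, 0.01, 0, 0, 0],
    [30, 0, 0, 0.01, 0, 0, 0],
    [30, 0, 0, 0.0, 0, 0, 0]
  ]
}}

```text
time_s: 9.55
ee_pos: [0.6053, 0.0688, 0.1076]
ee_rot: [0.491, -0.492, 0.509, -0.507]
contact_force: [0.9, 1.0, -0.6]
grip_width: 0.044
```

```bash
python3 -c "
from h import *
s=st();save('wrist','w8')"
```

```text
t 9.55 tcp [0.6053 0.0688 0.1076] yaw -1.85 down [-0.003  0.001 -1.   ] F [ 0.9  1.  -0.6] w 44.0
```

View pics/w8.png

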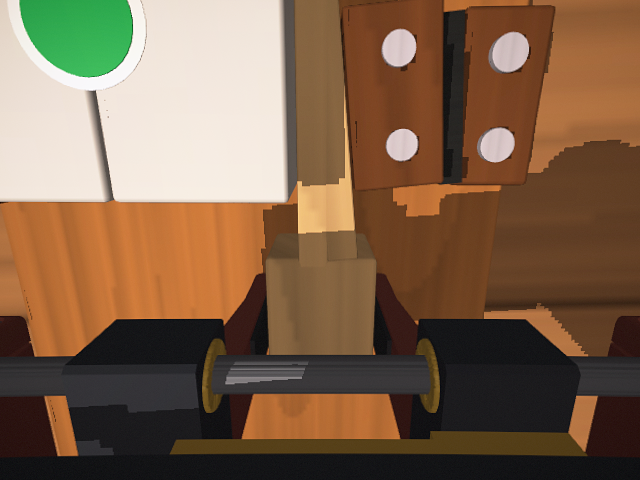

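Call:
{"fn": "arm_command", "kwargs": {
  "motion": [
    [30, 0, 0, 0.01, 0, 0, 0],
    [30, 0, 0, 0.01, 0, 0, 0],
    [30, 0, 0, 0.0, 0, 0, 0]
  ]
}}

```text
time_s: 9.9
ee_pos: [0.611, 0.069, 0.1074]
ee_rot: [0.49, -0.493, 0.511, -0.506]
contact_force: [2.5, -0.1, -1.2]
grip_width: 0.0439
```

```bash
python3 -c "
from h import *
s=st();"
```

```text
t 9.9 tcp [0.611  0.069  0.1074] yaw -1.91 down [-0.009  0.001 -1.   ] F [ 2.5 -0.1 -1.2] w 43.9
```

Call:
{"fn": "arm_command", "kwargs": {
  "motion": [
    [30, 0, 0, 0.012, 0, 0, 0],
    [30, 0, 0, 0.012, 0, 0, 0],
    [30, 0, 0, 0.012, 0, 0, 0]
  ]
}}

```text
time_s: 10.2
ee_pos: [0.6169, 0.0688, 0.1063]
ee_rot: [0.484, -0.499, 0.516, -0.5]
contact_force: [-14.8, 2.8, 12.0]
grip_width: 0.0441
```

```bash
python3 -c "
from h import *
s=st();print(s['ft_torque'])"
```

```text
t 10.2 tcp [0.6169 0.0688 0.1063] yaw -1.97 down [-0.031  0.001 -1.   ] F [-14.8   2.8  12. ] w 44.1
[ 0.56524442  2.16333011 -0.07893621]
```

Call:
{"fn": "arm_command", "kwargs": {
  "motion": [
    [60, 0, 0, 0, 0, 0, 0],
    [60, 0, 0, 0, 0, 0, 0],
    [60, 0, 0, 0, 0, 0, 0]
  ]
}}

```text
time_s: 10.5
ee_pos: [0.6175, 0.0683, 0.1063]
ee_rot: [0.484, -0.499, 0.516, -0.501]
contact_force: [0.7, -0.3, -0.2]
grip_width: 0.0594
```

```bash
python3 -c "
from h import *
s=st();save('wrist','w9')
plan([.617,.069,.20],-1.9,60,n=2)
"
```

```text
t 10.5 tcp [0.6175 0.0683 0.1063] yaw -1.95 down [-0.03   0.001 -1.   ] F [ 0.7 -0.3 -0.2] w 59.4
n 2
[60, -0.001, -0.117, -0.004, 0.019, -0.001, 0.0],
[60, -0.001, -0.117, -0.002, 0.019, -0.001, 0.0],
```

View pics/w9.png

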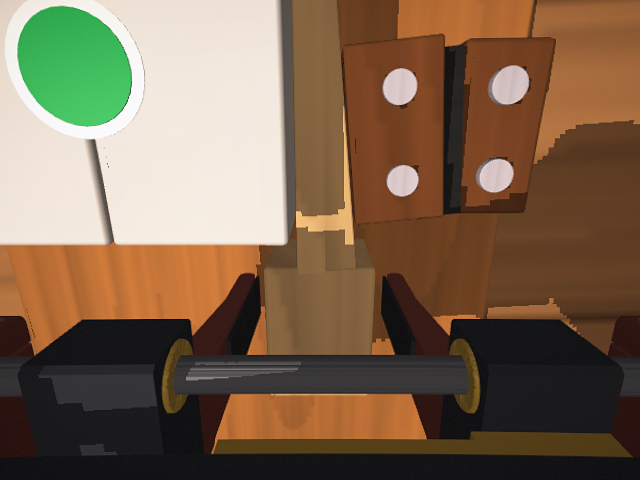

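Call:
{"fn": "arm_command", "kwargs": {
  "motion": [
    [80, 0, -0.05, 0, 0.019, 0, 0],
    [80, 0, -0.1, 0, 0.019, 0, 0],
    [60, 0, -0.03, -0.08, 0, 0, 0],
    [0, 0, 0, -0.085, 0, 0, 0],
    [0, 0, 0, -0.02, 0, 0, 0],
    [0, 0, 0, 0, 0, 0, 0]
  ]
}}

```text
time_s: 11.15
ee_pos: [0.5457, 0.0701, 0.1808]
ee_rot: [-0.493, 0.49, -0.507, 0.51]
contact_force: [0.5, 0.8, 0.2]
grip_width: 0.0475
```

```bash
python3 -c "
from h import *
s=st();save('wrist','w10')
plan([.545,.070,.104],-1.9,0,n=4)
"
```

```text
t 11.15 tcp [0.5457 0.0701 0.1808] yaw -1.99 down [ 0.006 -0.001 -1.   ] F [0.5 0.8 0.2] w 47.5
n 4
[0, 0.0, 0.048, -0.001, -0.002, -0.001, 0.0],
[0, 0.0, 0.048, -0.001, -0.002, -0.001, 0.0],
[0, 0.0, 0.048, -0.001, -0.002, -0.001, 0.0],
[0, 0.0, 0.048, -0.001, -0.002, -0.001, 0.0],
```

View pics/w10.png

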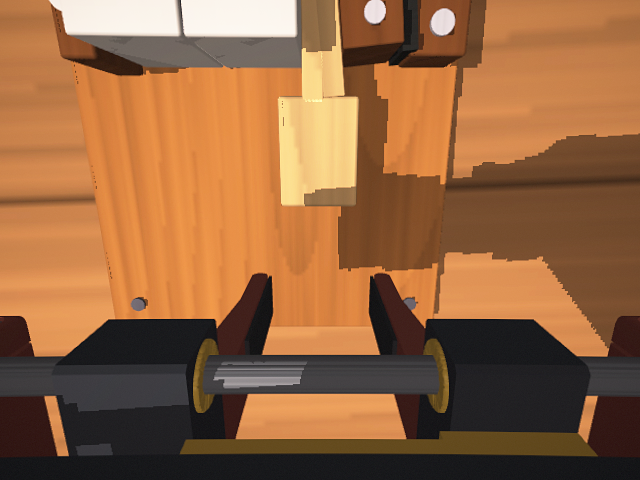

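```bash
python3 -c "
from h import *
W=p2w(cal('w10'),[(282,205),(355,206),(279,97),(357,97)],.058);print(W.round(4))
d=W[1]-W[0];print(np.degrees(np.arctan2(d[1],d[0]))+90)"
```

```text
[[0.5826 0.0904 0.058 ]
 [0.5806 0.0487 0.058 ]
 [0.6402 0.0882 0.058 ]
 [0.6388 0.0471 0.058 ]]
-2.8691066280999706
```

Call:
{"fn": "arm_command", "kwargs": {
  "motion": [
    [0, 0, 0.04, 0, 0, 0, 0],
    [0, 0, 0.06, 0, -0.004, 0, 0],
    [0, 0, 0.05, 0, -0.004, 0, 0],
    [0, 0, 0.03, 0, 0, 0, 0],
    [0, 0, 0.01, 0, 0, 0, 0],
    [0, 0, 0, 0, 0, 0, 0]
  ]
}}

```text
time_s: 11.8
ee_pos: [0.5558, 0.07, 0.1015]
ee_rot: [-0.493, 0.489, -0.507, 0.511]
contact_force: [-0.5, 0.4, -0.1]
grip_width: 0.0006
```

```bash
python3 -c "
from h import *
s=st()
plan([.56,.070,.104],-1.9,0)
"
```

```text
t 11.8 tcp [0.5558 0.07   0.1015] yaw -2.03 down [ 0.008  0.    -1.   ] F [-0.5  0.4 -0.1] w 0.6
n 1
[0, -0.0, -0.006, 0.011, -0.01, -0.003, -0.0],
```

Call:
{"fn": "arm_command", "kwargs": {
  "motion": [
    [0, 0, -0.004, 0.012, -0.008, 0, 0],
    [0, 0, 0, 0.012, 0, 0, 0],
    [0, 0, 0, 0.01, 0, 0, 0],
    [0, 0, 0, 0.006, 0, 0, 0]
  ]
}}

```text
time_s: 12.2
ee_pos: [0.5713, 0.0695, 0.1047]
ee_rot: [0.49, -0.492, 0.51, -0.508]
contact_force: [-12.7, 2.8, 4.8]
grip_width: 0.0007
```

```bash
python3 -c "
from h import *
s=st()"
```

```text
t 12.2 tcp [0.5713 0.0695 0.1047] yaw -2.05 down [-0.004  0.    -1.   ] F [-12.7   2.8   4.8] w 0.7
```

Call:
{"fn": "arm_command", "kwargs": {
  "motion": [
    [0, 0, 0, 0.012, 0, 0, 0],
    [0, 0, 0, 0.014, 0, 0, 0],
    [0, 0, 0, 0.016, 0, 0, 0]
  ]
}}

```text
time_s: 12.5
ee_pos: [0.575, 0.0692, 0.1037]
ee_rot: [0.481, -0.5, 0.518, -0.5]
contact_force: [-19.1, 2.2, 12.7]
grip_width: 0.0004
```

```bash
python3 -c "
from h import *
s=st()"
```

```text
t 12.5 tcp [0.575  0.0692 0.1037] yaw -2.07 down [-0.037 -0.001 -0.999] F [-19.1   2.2  12.7] w 0.4
```

Call:
{"fn": "arm_command", "kwargs": {
  "motion": [
    [0, 0, 0, -0.02, 0.02, 0, 0],
    [0, 0, 0, -0.05, 0.02, 0, 0],
    [0, 0, -0.06, -0.03, 0, 0, 0],
    [0, 0, -0.12, 0, 0, 0, 0],
    [0, 0, -0.03, 0, 0, 0, 0],
    [0, 0, 0, 0, 0, 0, 0]
  ]
}}

```text
time_s: 13.1
ee_pos: [0.5349, 0.071, 0.1932]
ee_rot: [0.49, -0.492, 0.509, -0.508]
contact_force: [0.1, -0.6, -0.4]
grip_width: 0.0007
```

```bash
python3 -c "
from h import *
s=st();save('wrist','w11');save('scene','s2');crop('s2',220,200,400,350,4,'s2c')
"
```

```text
t 13.1 tcp [0.5349 0.071  0.1932] yaw -2.05 down [-0.003 -0.002 -1.   ] F [ 0.1 -0.6 -0.4] w 0.7
```

View pics/w11.png

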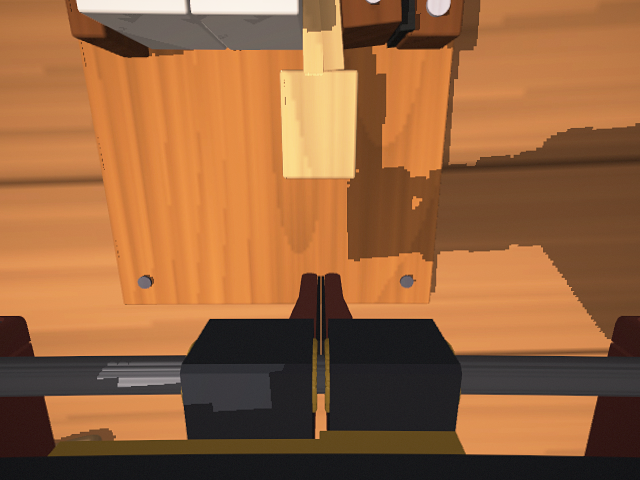

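View pics/s2c.png

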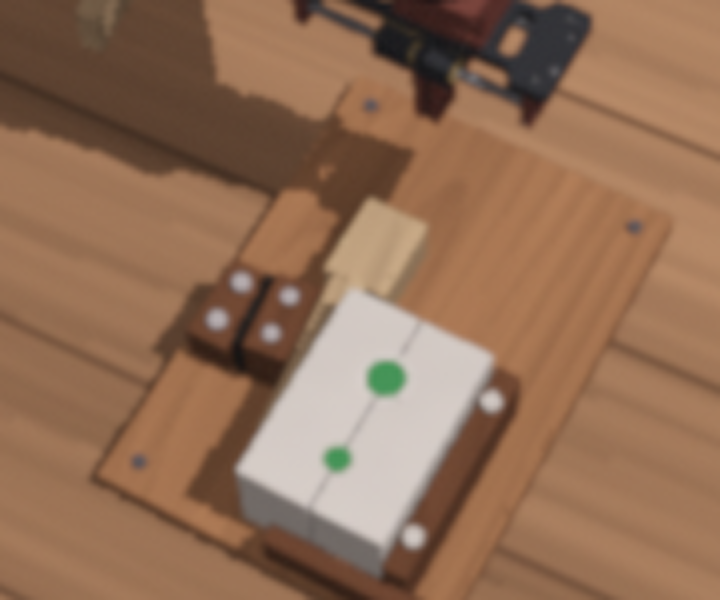

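```bash
python3 -c "
from h import *
W=p2w(cal('w11'),[(284,177.5),(355,178),(280,71),(357,70)],.058);print(W.round(4))
W=p2w(cal('w11'),[(124,304),(430,304)],.018);print(W.round(4))
"
```

```text
[[0.585  0.0903 0.058 ]
 [0.5831 0.0482 0.058 ]
 [0.6426 0.0886 0.058 ]
 [0.6416 0.0466 0.058 ]]
[[ 0.488   0.2241  0.018 ]
 [ 0.4788 -0.0127  0.018 ]]
```

Call:
{"fn": "arm_command", "kwargs": {
  "motion": [
    [0, 0, 0, 0.05, 0, 0, 0],
    [0, 0, 0, 0.11, 0, 0, 0],
    [0, 0, 0, 0.04, 0, 0, 0],
    [0, 0, 0, 0, 0, 0, 0]
  ]
}}

```text
time_s: 13.6
ee_pos: [0.6143, 0.0676, 0.1846]
ee_rot: [0.487, -0.495, 0.512, -0.506]
contact_force: [-0.6, -0.5, -0.8]
grip_width: 0.0002
```

```bash
python3 -c "
from h import *
s=st();save('wrist','w12');crop('w12',240,30,420,250,3,'w12c')
"
```

```text
t 13.6 tcp [0.6143 0.0676 0.1846] yaw -2.05 down [-0.014 -0.003 -1.   ] F [-0.6 -0.5 -0.8] w 0.2
```

View pics/w12.png

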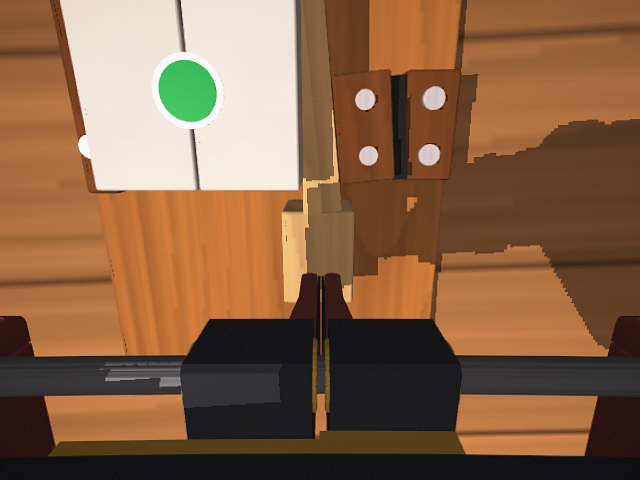

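View pics/w12c.png

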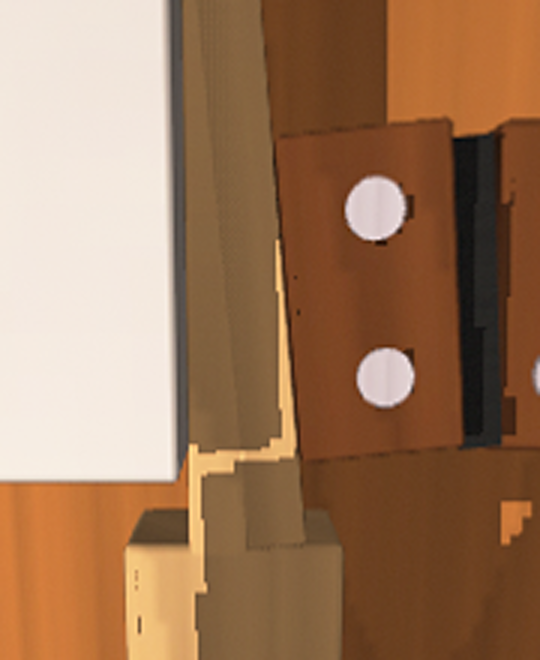

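Call:
{"fn": "arm_command", "kwargs": {
  "motion": [
    [0, 0, 0, -0.05, 0.015, 0, 0],
    [0, 0, 0, -0.1, 0, 0, 0],
    [0, -0.003, 0.04, -0.01, 0, 0, 0],
    [0, 0, 0.07, 0, 0, 0, 0],
    [0, 0, 0.05, 0, 0, 0, 0],
    [0, 0, 0.015, 0, 0, 0, 0],
    [0, 0, 0, 0, 0, 0, 0]
  ]
}}

```text
time_s: 14.35
ee_pos: [0.5351, 0.0704, 0.1075]
ee_rot: [0.485, -0.497, 0.512, -0.506]
contact_force: [0.7, -0.1, 0.1]
grip_width: 0.0004
```

```bash
python3 -c "
from h import *
s=st()
plan([.565,.0705,.106],-2,0)"
```

```text
t 14.35 tcp [0.5351 0.0704 0.1075] yaw -2.02 down [-0.018 -0.005 -1.   ] F [ 0.7 -0.1  0.1] w 0.4
n 1
[0, -0.003, 0.002, 0.075, 0.023, -0.0, 0.007],
```

Call:
{"fn": "arm_command", "kwargs": {
  "motion": [
    [0, 0, 0.003, 0.03, 0.023, 0, 0.006],
    [0, -0.001, 0, 0.03, 0, 0, 0],
    [0, 0, 0, 0.015, 0.005, 0, 0],
    [0, 0, 0, 0.012, 0.005, 0, 0],
    [0, 0, 0, 0.012, 0.005, 0, 0]
  ]
}}

```text
time_s: 14.85
ee_pos: [0.5738, 0.0694, 0.1077]
ee_rot: [-0.492, 0.49, -0.508, 0.51]
contact_force: [-21.7, 2.6, 13.2]
grip_width: 0.0006
```

```bash
python3 -c "
from h import *
s=st()"
```

```text
t 14.85 tcp [0.5738 0.0694 0.1077] yaw -2.06 down [ 0.004 -0.001 -1.   ] F [-21.7   2.6  13.2] w 0.6
```

Call:
{"fn": "arm_command", "kwargs": {
  "motion": [
    [0, 0, 0, -0.02, 0, 0, 0],
    [0, 0, 0, -0.05, 0, 0, 0],
    [0, 0, -0.06, -0.03, 0, 0, 0],
    [0, 0, -0.12, 0, 0, 0, 0],
    [0, 0, -0.06, 0, 0, 0, 0],
    [0, 0, 0, 0, 0, 0, 0],
    [0, 0, 0, 0, 0, 0, 0]
  ]
}}

```text
time_s: 15.55
ee_pos: [0.5327, 0.0709, 0.2075]
ee_rot: [-0.492, 0.489, -0.507, 0.511]
contact_force: [0.2, 0.6, -1.3]
grip_width: 0.0005
```

```bash
python3 -c "
from h import *
s=st();save('wrist','w13');save('scene','s3')
"
```

```text
t 15.55 tcp [0.5327 0.0709 0.2075] yaw -2.07 down [ 0.007 -0.001 -1.   ] F [ 0.2  0.6 -1.3] w 0.5
```

View pics/w13.png

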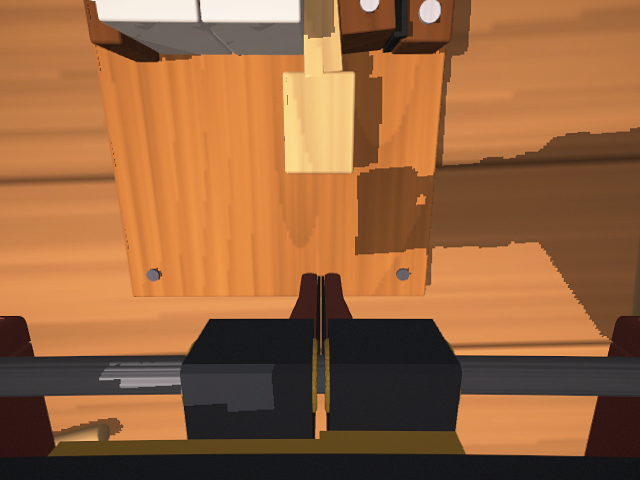

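View pics/s3.png

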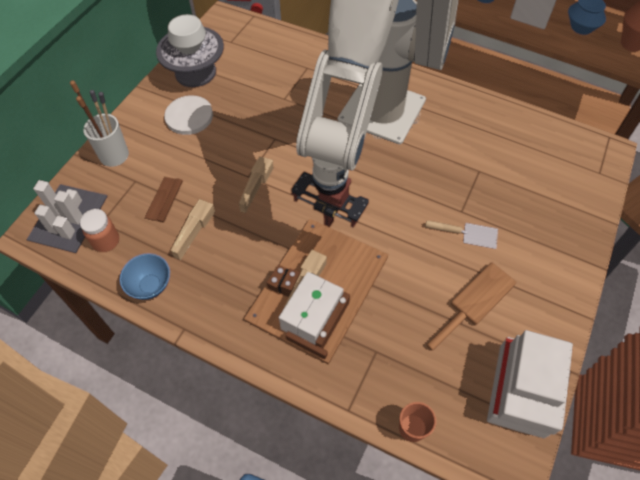

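```bash
python3 -c "
from h import *
W=p2w(cal('w13'),[(286,172.5),(353,173),(283,73),(355,72)],.058);print(W.round(4))
print(manip.close_job())"
```

```text
[[0.5858 0.0903 0.058 ]
 [0.5839 0.048  0.058 ]
 [0.6433 0.0884 0.058 ]
 [0.6422 0.0461 0.058 ]]
the job is handed in; nothing more can be done
None
```

The thinnest wedge is jammed in the gap, and I handed the job in at about 15.6 s of the 72 s allowed. I tried only that wedge: the wrist camera put the gap at about 20.7 mm wide, which pointed to the thin one, and it seated as described.

I pushed it in while gripped, then pushed on the back of its head with closed fingers until it stalled at about 19 N and again at about 22 N.

**Last checks**
- **Fit:** the wedge lies flat and in line with the cradle. Its thin end is past the cheek's far end, and its shoulder is about 18–19 mm short of the cheek. The head's middle is at roughly x −37 mm, y −33 mm in the cradle's frame.
- **Other wedges and tools:** the middle and thick wedges still lie flat on the bench where they were. The beater, rib and spatula look unmoved, and the gripper was clear of everything.
- **Disagreements:** the scene and wrist cameras differed by about 5–6 mm in absolute position; I relied on the wrist camera.
- **Not measured:** I could not read the force on the cheek after letting go. I inferred about 12 N from roughly 6 mm of tightening travel after first contact.

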